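Seat a mill shaft against the end stop of a run-out gauge

TASK

The coffee mill's long shaft is to be checked for run-out. Take the long stepped shaft from the wooden rest, lay it gently into both V-supports of the gauge with its thin end towards the end stop, then push it along under the spring hold-down until it stops dead against the stop screw; hold it there for a moment with a light, steady push, and leave it seated, touching the screw. Do not drop it or force it against the stop, and leave everything else on the bench as it is.

Things in the scene. Friction and masses are not known exactly. Their poses are not given: they have to be found in the camera images.
- shaft: The shaft to seat: bare steel rod, 210 mm long, 16 mm thick, about 0.32 kg; one end is a 10 mm thin spigot (last 15 mm, after a 10 mm cone), the other is plain with two fine dark rings. Starts level in one of the two slots of the wooden rest, axis 42 mm above the bench; its middle 90 mm is clear for fingers, down to 10 mm. Origin: mid-length, on the axis; x points along it to the thin end.
- nose (a point): Centre of the shaft's flat thin end: 105 mm from the shaft's origin along its x. This end must meet the stop screw.
- tail (a point): Centre of the shaft's flat thick end: 105 mm from the shaft's origin against its x. The end to push on.
- gauge: Run-out gauge, fixed: grey base plate 310 x 110 x 20 mm, two 90 degree V-supports in line, hold-down. Origin: centre of underside; x along the groove to the stop, z up. A shaft in the Vs has its axis at y = 0, z = 60 mm. Short V x = -114 to -90 mm, long V x = -25 to 70 mm, both 44 mm wide, 58 mm high; fingers holding the shaft have room in the gap between, down to the plate.
- groove (a point): Point on the groove axis, 60 mm above the gauge's origin, same axes. Lay the shaft with its thin end 5 to 40 mm ahead of this point (+x), so that it lies in both Vs and is still short of the hold-down's shoe.
- shoe (a point): Underside of the hold-down's round brass shoe, 35 mm ahead of the groove point. The shoe hangs on a spring plunger from a bridge over the groove (102 mm high, its post on the gauge's -y side). The thin end passes under it; the cone lifts it 3 mm. From then on shoe and Vs drag on the shaft with about 3 to 7 N, roughly level: that is not the stop, where the force rises steeply.
- stop: End stop carriage, rigid, clamped on the gauge plate: dark steel block with a dial gauge above (190 mm high). Origin: on the plate's top under the block's front face; x as the gauge's. From this face a steel stop screw, 10 mm thick, points back along the groove axis. Locked at a new length each time, 12 to 22 mm, not measured: feel for its end. 4 to 10 N on it seats the shaft; 15 N is too much.
- rest: Wooden shaft rest, fixed: board 150 x 150 x 10 mm with two slotted cross rails at x = -55 and 55 mm (16 mm thick, 42 mm high). The slots, along x at y = -35 and 35 mm, hold the shaft and the spare shaft in either order. Origin: centre of the underside.
- spare_shaft: Another shaft in the other slot of the rest: plain steel rod of the same diameter, 150 mm long, without thin end. Leave it. Origin: middle of its length on the axis, x along it.
- burr_a: Steel burr ring on the bench, 64 mm across, 10 mm high. Leave it. Origin: centre of the underside.
- burr_b: A second burr ring like it. Leave it.
- pocket_mill: Black hand mill standing on the bench, 54 mm across, 166 mm high. Leave it. Origin: centre of the underside.
- brush: Brush lying on the bench, robot side of the gauge. Leave it.
- jar_a: Sample jar, 63 mm across, 78 mm high, beyond the gauge. Leave it. Origin: centre of the underside.

How it is judged:
On the way, in this order (a step that is already met when the one before it is completed fails the run):
1. the shaft lies down in both V-supports, thin end towards the stop, short of the hold-down (z of nose in the frame of groove between -0.0025 and 0.0025 m and z of tail in the frame of groove between -0.0025 and 0.0025 m and x of nose in the frame of groove between -0.02 and 0.055 m and angle between the x axis of shaft and the x axis of gauge, either way round below 0.03 rad), for 0.1 s.
2. its thin end is held against the stop with a steady push of at least 2 N for a quarter of a second (contact force between shaft and stop above 2 N and x of nose in the frame of groove above 0.06 m and z of nose in the frame of groove between -0.0025 and 0.0025 m and z of tail in the frame of groove between -0.0025 and 0.0025 m and angle between the x axis of shaft and the x axis of gauge, either way round below 0.02 rad), for 0.25 s.
At the end, for the whole second after the job is handed in: The shaft lies at rest in both Vs under the hold-down (within 0.02 rad of the groove, both ends within 2.5 mm of the axis height), thin end towards the stop and still bearing on the stop screw (over 0.3 N, which the hold-down's grip keeps up by itself after a proper push) (contact force between shaft and stop above 0.3 N and x of nose in the frame of groove above 0.06 m and z of nose in the frame of groove between -0.0025 and 0.0025 m and z of tail in the frame of groove between -0.0025 and 0.0025 m and angle between the x axis of shaft and the x axis of gauge, either way round below 0.02 rad and linear speed of shaft below 0.01 m/s); the robot touches nothing.
It fails at once if the shaft is forced against the end stop (more than 15 N) (contact force between shaft and stop above 15 N).
It fails at once if the shaft is dropped on or forced into the gauge (more than 60 N) (contact force between shaft and gauge above 60 N).
It fails at once if something else on the bench is displaced (distance of any of spare_shaft, burr_a, burr_b, pocket_mill, brush, jar_a from where it was at the start of the episode above 0.02 m).
It also fails if it takes over 72 s, if anything falls off the work surface, if the arm or the gripper's body presses on something with over 40 N, if the wrist force passes 120 N, or if a joint passes its speed limit or range.

ROBOT

A 6-joint arm with a two-finger parallel gripper is mounted at the origin on the work surface. World frame = base frame: x ahead of the robot, y to its left, z up, the work surface at z = 0. Lengths are in m, angles in rad, forces in N, time in s.
With the tool pointing down it reaches from about 0.275 to 1 m from the base axis. Payload 8.4 kg.
Tool frame: the origin (TCP) lies on the centre line of the jaws, within the pads' length; the fingertips stand 17 mm ahead of it and the grasp point (between the pads) lies 2 mm behind it (bot.tcp_to_tips is the z of the fingertips in the tool frame, in m); z points along the fingers, y is the line along which they close (so a half turn about z gives the same grasp; the last joint's range is limited). The gripper opens to 85 mm and grips with 20 to 120 N. Pads are 22 mm wide; open, the fingers measure 114 mm over their backs; the gripper's body (76 mm by 85 mm) begins 54 mm behind the grasp point. The pads swing forward as they close: fully open they stand 13 mm farther back than shut.
Start: joints at [-1.113, 0.353, 1.633, -0, 1.155, -0.002], TCP at [0.277, -0.56, 0.248] pointing down, gripper open.
Joint ranges: [-2.63, 2.63], [-0.92, 2.1], [0.06, 2.66], [-1.3, 4.44], [0, 2.69], [-3.02, 3.02]. Speed limits (rad/s): [2.22, 2.22, 2.79, 3.14, 3.14, 3.14].

INTERFACE

Orientations are given as a unit quaternion [x, y, z, w].
In Python, from workcell import bot, hand, kinematics, get_obs, vision, hand_in gives the robot as it stands. The module is installed in compiled form; this text tells all that it offers. Calls block until the motion is done:
- bot.reach(position, orientation): joint-space move of the TCP to a pose.
- bot.servo_line(position, ori=None, velocity=0.15): straight line of the TCP; ori=None keeps the orientation; velocity is the mean speed in m/s.
- bot.goto_joints(angles): joint-space move.
- hand.move_gripper(opening, strength=None): finger opening in m; strength is the grip in N (None keeps the last); returns when the fingers have stopped.
- bot.dwell(seconds).
- kinematics.solve_ik(position, orientation): joint angles nearest the present ones, or None.
- get_obs(): the state.
- vision.read_camera(name): name is "scene" or "top"; returns a dict with "frame" (420x560x3 uint8, red, green, blue), "intrinsics" (3x3 intrinsics, pixels), "view" (4x4, takes a point from world to camera coordinates). Camera axes: x right, y down, z forward; pixel columns grow to the right and rows downward; lengths in m; the calibration is good to about 2 mm. A picture is of the moment at which its call begins. There is no depth.
A pose or a line that the arm cannot do raises bot.IKError and nothing moves.
- hand_in(): hands the job in; it is judged then, once.
The state is a dict: "time_s": time; "joint_pos": joint angles; "joint_vel": joint speeds; "joint_efforts": joint torques, N m; "position": TCP position; "orientation": TCP orientation; "wrist_force": force on the tool from outside, world axes, zero at the start; "ft_torque": the same for the moment, N m; "gripper_width": finger opening in m; "grip_force": force on a finger pad.
Only numpy, scipy, OpenCV 4.12 (cv2) and the standard library are available. Lean on these libraries where they do the work, as an engineer would, in place of code of your own. Each camera call takes 0.05 s, during which the arm holds its last target. There are 200 camera calls.

## Working session

There is one attempt and no reset: what is moved stays moved. The work goes in short steps, each a Python script; the robot and the scene stay as the last script left them, time stands still between calls to the robot, and variables do not carry over. Pictures are saved under pics/ and viewed, at most 10 in all, crops included, and the job is handed in when it is done.

```bash
mkdir -p pics; cat > h.py <<'E'
import numpy as np, cv2
from workcell import bot, hand, kinematics, get_obs, vision, hand_in
def ray(c,u,v):
    K=np.array(c["intrinsics"]);V=np.array(c["view"]);R=V[:3,:3];t=V[:3,3]
    return -R.T@t, R.T@np.linalg.solve(K,[u,v,1.])
def onz(c,u,v,z):
    o,d=ray(c,u,v); return o+d*(z-o[2])/d[2]
def proj(c,p):
    q=np.array(c["view"])@np.append(p,1); q=np.array(c["intrinsics"])@q[:3]; return q[:2]/q[2]
def tri(c1,p1,c2,p2):
    o,d=ray(c1,*p1);a,b=ray(c2,*p2)
    s=np.linalg.lstsq(np.c_[d,-b],a-o,rcond=None)[0]
    A,B=o+d*s[0],a+b*s[1]; return (A+B)/2,np.linalg.norm(A-B)
E
python3 - <<'E'
from h import *
import pickle
cs={}
for n in("scene","top"):
    c=vision.read_camera(n);cs[n]=c
    cv2.imwrite(f"pics/{n}0.png",cv2.resize(c["frame"][:,:,::-1],(784,588),interpolation=cv2.INTER_CUBIC))
    print(n,np.round(ray(c,280,210),3).tolist(),c["intrinsics"])
pickle.dump(cs,open("c0.pkl","wb"))
o=get_obs();print(o)
E
```

```text
scene [[1.183, -1.059, 0.84], [-0.423, 0.727, -0.541]] [[482.32335633   0.         286.49709827]
 [  0.         482.32335633 202.54956784]
 [  0.           0.           1.        ]]
top [[0.473, 0.006, 1.053], [0.124, -0.021, -0.992]] [[416.52857619   0.         280.76690689]
 [  0.         416.52857619 213.96355177]
 [  0.           0.           1.        ]]
{'time_s': 0.1, 'joint_pos': array([-1.11340796e+00,  3.53583409e-01,  1.63409267e+00, -1.95819023e-05,
        1.15521056e+00, -2.42569525e-03]), 'joint_vel': array([ 1.38291311e-03, -2.60295097e-03, -1.99612233e-03, -1.25330115e-03,
       -1.30431629e-03,  8.13077173e-05]), 'joint_efforts': array([-1.22544745e-03, -6.06358480e+01, -3.42820251e+01, -6.13852512e-05,
        4.03786704e-03, -3.70912005e-05]), 'position': array([ 0.27715437, -0.55970921,  0.24761984]), 'orientation': array([ 9.73686480e-01,  2.27890809e-01, -1.54637016e-04, -6.28305204e-04]), 'wrist_force': array([-0.20523489,  0.53316552, -0.58178622]), 'ft_torque': array([-0.01424427,  0.00071466, -0.01240615]), 'grip_force': 0.0, 'gripper_width': 0.08532655097900387}
```

View pics/scene0.png

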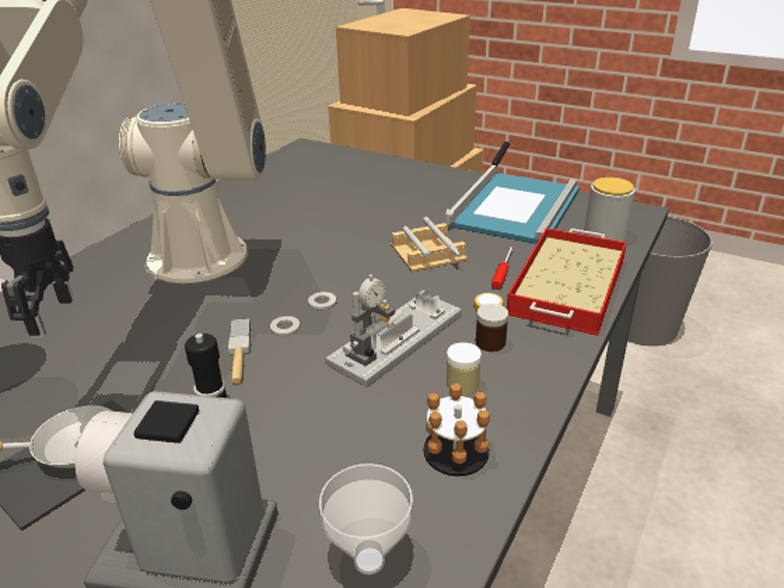

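View pics/top0.png

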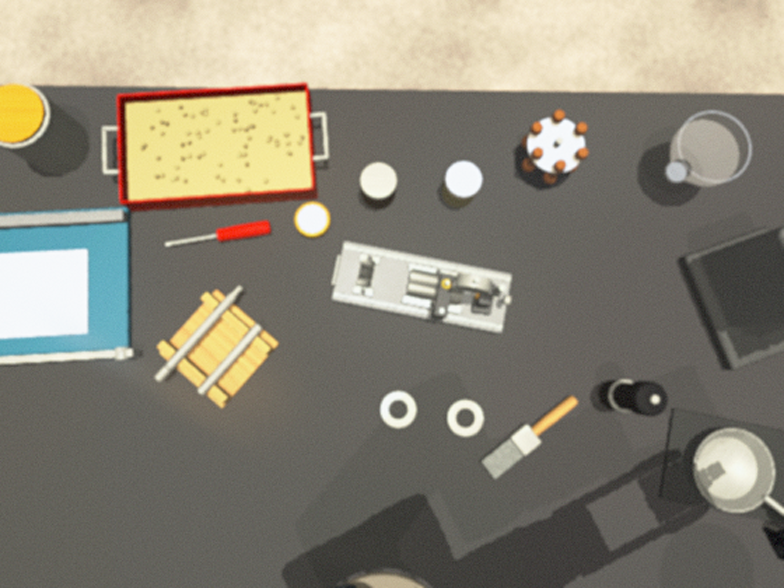

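The scene view shows the rest at about (428,243), the gauge from (345,365) to (445,305), and its dial at (372,290). In the top view the long shaft runs (158,379) to (240,290), with the spare below and right of it. The gauge runs (335,270) to (510,300) with its stop on the right. Next I'll look at close crops.

```bash
python3 - <<'E'
import pickle,cv2,numpy as np
cs=pickle.load(open("c0.pkl","rb"))
T=cs["top"]["frame"];S=cs["scene"]["frame"]
r=lambda I,x,y,w,h:cv2.resize(I[y:y+h,x:x+w,::-1],(400,300),interpolation=cv2.INTER_CUBIC)
# scales: 4 , 2.857
a=r(T,105,200,100,75);b=r(T,230,160,140,105);c=r(S,270,150,80,60);d=r(S,230,190,110,82)
cv2.imwrite("pics/crop.png",np.vstack([np.hstack([a,b]),np.hstack([c,d])]))
E
```

```text
(no output)
```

View pics/crop.png

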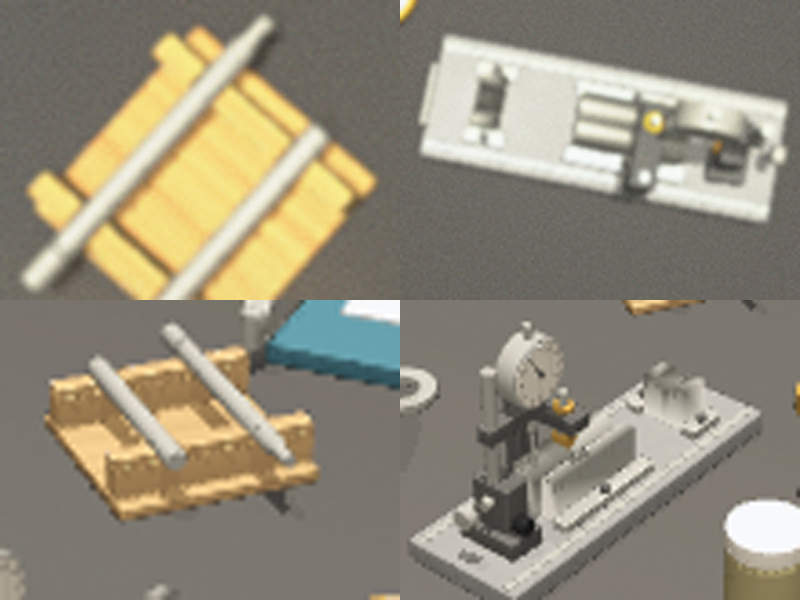

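The thin end is at top pixel (171.7,205) and the tail at (113,270). In the scene view the thin end is at (327.6,182) and the tail at (304,156). The gauge's two V-blocks, the bridge and the stop on the right are clear. Now I'll measure them.

```bash
cat > meas.py <<'E'
from h import *
def axis_ends(I,roi,thr,seed):
    x,y,w,h=roi; sub=I[y:y+h,x:x+w]; hsv=cv2.cvtColor(sub,cv2.COLOR_RGB2HSV)
    m=((hsv[...,1]<thr[0])&(hsv[...,2]>thr[1])).astype(np.uint8)
    n,L,st,_=cv2.connectedComponentsWithStats(m)
    d=[np.min(np.hypot(*(np.argwhere(L==i)[:,::-1]+[x,y]-seed).T)) for i in range(1,n)]
    for_=[(i+1) for i in range(n-1) if d[i]<4]; k=max(for_,key=lambda i:st[i,4])
    p=np.argwhere(L==k)[:,::-1].astype(float)+[x,y]
    c=p.mean(0);u=np.linalg.svd(p-c,full_matrices=False)[2][0];s=(p-c)@u
    return c+u*(s.min()-.3),c+u*(s.max()+.3),len(p),np.std((p-c)@[-u[1],u[0]])
E
python3 - <<'E'
from meas import *
import pickle
cs=pickle.load(open("c0.pkl","rb"));T,S=cs["top"],cs["scene"]
a=axis_ends(T["frame"],(105,195,75,85),(60,130),np.array([142,237]))
b=axis_ends(S["frame"],(296,148,38,40),(60,120),np.array([315,168]))
print(a,b)
ta,tb=sorted(a[:2],key=lambda p:p[0]);sa,sb=sorted(b[:2],key=lambda p:p[0])
for n,p,q in(("tail",ta,sa),("nose",tb,sb)):
    print(n,tri(T,p,S,q),onz(T,*p,.042),onz(S,*q,.042))
# manual
print(tri(T,(113.2,270),S,(304.6,156.3)),tri(T,(171.7,205),S,(327.6,181.8)))
# gauge plate
I=T["frame"][150:250,225:375];hsv=cv2.cvtColor(I,cv2.COLOR_RGB2HSV)
m=((hsv[...,1]<60)&(hsv[...,2]>120)).astype(np.uint8)
m=cv2.morphologyEx(m,cv2.MORPH_CLOSE,np.ones((9,9)));m=cv2.morphologyEx(m,cv2.MORPH_OPEN,np.ones((15,15)))
ct=max(cv2.findContours(m,0,1)[0],key=cv2.contourArea)
bx=cv2.boxPoints(cv2.minAreaRect(ct))+[225,150];print(bx)
P=np.array([onz(T,*p,.02) for p in bx]);print(P)
# hand-read corners
hc=[(230+(x-400)/2.857,160+y/2.857) for x,y in((447,38),(787,100),(768,220),(422,155))]
H=np.array([onz(T,*p,.02) for p in hc]);print(H,H.mean(0),[np.linalg.norm(H[i]-H[i-1]) for i in range(4)])
sc=[(230+x/3.636,190+(y-300)/3.66) for x,y in((762,408),(662,362),(412,545),(518,600))]
sc=[(230+(x-400)/3.636,190+(y-300)/3.66) for x,y in((762,408),(662,362),(412,545))]
print(np.array([onz(S,*p,.02) for p in sc]))
E
```

```text
(array([172.26576185, 203.83579625]), array([111.07620143, 271.56974591]), 536, np.float64(1.7474649716913226)) (array([295.05381172, 154.02860119]), array([335.81319108, 177.76551072]), 304, np.float64(3.9326320702839195))
tail (array([0.43792305, 0.37366705, 0.0522162 ]), np.float64(0.03066672415727917)) [0.45021906 0.38686368 0.042     ] [0.41825615 0.37868208 0.042     ]
nose (array([0.62475093, 0.25222586, 0.05184548]), np.float64(0.027959385979134423)) [0.61390973 0.24697369 0.042     ] [0.62738013 0.28104843 0.042     ]
(array([0.4546376 , 0.38391881, 0.03836687]), np.float64(0.001856827853206382)) (array([0.61151992, 0.24916662, 0.03802501]), np.float64(0.0001452753599043723))
[[233.07691956 213.61539459]
 [241.88461304 169.57691956]
 [368.42308044 194.88461304]
 [359.61538696 238.92308807]]
[[ 0.59312621  0.10083047  0.02      ]
 [ 0.70508799  0.08032026  0.02      ]
 [ 0.64220845 -0.23916597  0.02      ]
 [ 0.53104121 -0.21460281  0.02      ]]
[[ 0.69559915  0.06871107  0.02      ]
 [ 0.64186823 -0.23163693  0.02      ]
 [ 0.5358179  -0.21267336  0.02      ]
 [ 0.5915784   0.08931525  0.02      ]] [ 0.61621592 -0.07157099  0.02      ] [np.float64(0.10604172895809036), np.float64(0.30511626603141817), np.float64(0.1077324960026602), np.float64(0.30709339830593374)]
[[ 0.70155116  0.06868379  0.02      ]
 [ 0.59477894  0.09325983  0.02      ]
 [ 0.54530101 -0.22100119  0.02      ]]
```

```bash
cat >> h.py <<'E'
GC=np.array([.6162,-.0716]);GY=-1.751
def G(x,y,z): # gauge frame -> world
    c,s=np.cos(GY),np.sin(GY); return np.array([GC[0]+c*x-s*y,GC[1]+s*x+c*y,z])
E
python3 - <<'E'
from h import *
import pickle
cs=pickle.load(open("c0.pkl","rb"));out=[]
for n,(x,y,w,h) in(("top",(225,160,150,75)),("scene",(225,195,120,60))):
    k=800/w/ (1 if n=="top" else 1); k=800/w
    I=cv2.resize(cs[n]["frame"][y:y+h,x:x+w,::-1],None,fx=k,fy=k,interpolation=cv2.INTER_CUBIC)
    q=lambda p:tuple(int(v) for v in ((proj(cs[n],p)-[x,y]+.5)*k))
    for z,pts,col in((.02,[(-.155,-.055),(.155,-.055),(.155,.055),(-.155,.055)],(0,0,255)),(.058,[(-.025,-.022),(.07,-.022),(.07,.022),(-.025,.022)],(0,255,0)),(.058,[(-.114,-.022),(-.09,-.022),(-.09,.022),(-.114,.022)],(0,255,0))):
        for i in range(4): cv2.line(I,q(G(*pts[i],z)),q(G(*pts[i-1],z)),col,1)
    cv2.line(I,q(G(-.12,0,.049)),q(G(.07,0,.049)),(255,0,0),1)
    out.append(I[:300] if n=="top" else I[:300])
    if n=="top": out[-1]=I[:400][50:350] if 0 else I[:400]
    else: out[-1]=I[:400]
im=np.vstack(out);im=cv2.resize(im,(600,600)) if 0 else im
cv2.imwrite("pics/ov.png",cv2.resize(im,(600,600)) if im.shape[0]<=0 else cv2.resize(im,(600,600)))
E
```

```text
(no output)
```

View pics/ov.png

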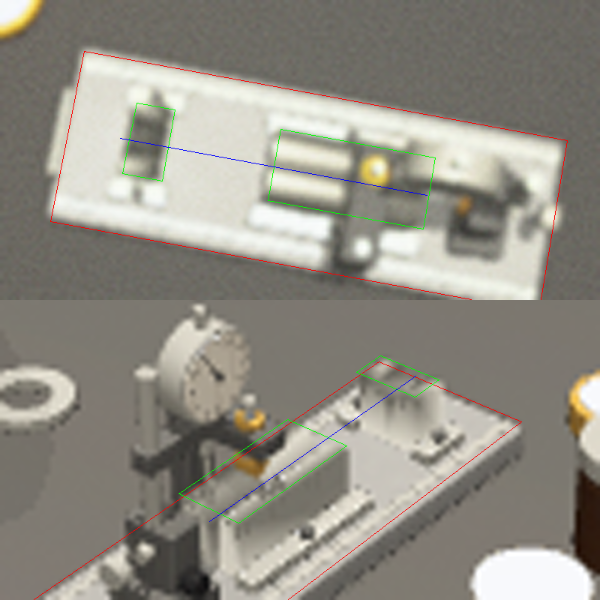

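The overlay lands on the plate, both V-blocks and the valley to about 1–2 mm in the top view, and about 1 px low in the scene view. That is good enough, so I'll grasp now.

```bash
cat >> h.py <<'E'
from scipy.spatial.transform import Rotation as Rn
def down(yaw): # tool x along yaw, z down
    c,s=np.cos(yaw),np.sin(yaw)
    return Rn.from_matrix(np.array([[c,s,0],[s,-c,0],[0,0,-1.]])).as_quat()
SC=np.array([.5325,.317]);SY=-.708;SG=.025
E
cat > s1.py <<'E'
from h import *
p=SC+SG*np.array([np.cos(SY),np.sin(SY)])
for f in(0,np.pi):
    a=kinematics.solve_ik([*p,.2],down(SY+f));b=kinematics.solve_ik(G(-.058,0,.2),down(GY+f));c=kinematics.solve_ik(G(-.2,0,.1),down(GY+f))
    print(f,*(None if q is None else np.round(q,2) for q in(a,b,c)))
E
python3 s1.py
```

```text
0 [ 0.5   0.41  1.67 -0.    1.07  2.78] [-0.03  0.4   1.67 -0.    1.06 -2.99] [ 0.19  0.57  1.65 -0.    0.92 -2.77]
3.141592653589793 [ 0.5   0.41  1.67 -0.    1.07 -0.37] [-0.03  0.4   1.67 -0.    1.06  0.15] [ 0.19  0.57  1.65 -0.    0.92  0.37]
```

```bash
python3 - <<'E'
from h import *
p=SC+SG*np.array([np.cos(SY),np.sin(SY)]);o=down(SY+np.pi)
bot.reach([*p,.26],o); hand.move_gripper(.045,30)
bot.servo_line([*p,.10],velocity=.2)
bot.servo_line([*p,.040],velocity=.06)
print(get_obs()["wrist_force"])
w=hand.move_gripper(0.0,35)
s=get_obs();print(s["time_s"],s["gripper_width"],s["grip_force"],s["wrist_force"],s["position"])
bot.servo_line([*p,.10],velocity=.08)
s=get_obs();print(s["time_s"],s["gripper_width"],s["grip_force"],s["wrist_force"],s["ft_torque"])
E
```

```text
[ 0.08191067 -0.02300282  0.63306832]
6.2083 0.014716314358790285 34.05228316783905 [-0.18362812 -0.59099195  3.82544769] [0.55171576 0.30087133 0.04044438]
7.1083 0.014958963944891879 34.10152494907379 [ 0.06839277 -0.11551147 -2.56844281] [-0.09784261 -0.03748773 -0.04378349]
```

```bash
python3 - <<'E'
from h import *
import pickle
o=down(GY+np.pi)
bot.servo_line([*get_obs()["position"][:2],.2],velocity=.2)
bot.reach(G(-.058,0,.2),o)
bot.servo_line(G(-.058,0,.085),velocity=.12)
s=get_obs();print(s["time_s"],s["wrist_force"],s["position"],G(-.058,0,.085))
cs={n:vision.read_camera(n) for n in("top","scene")};pickle.dump(cs,open("c1.pkl","wb"))
T,S=cs["top"]["frame"],cs["scene"]["frame"]
a=cv2.resize(T[150:250,200:350,::-1],(600,400),interpolation=cv2.INTER_CUBIC)
b=cv2.resize(S[180:260,225:345,::-1],(300,200),interpolation=cv2.INTER_CUBIC)
b=cv2.resize(S[185:235,240:345,::-1],(600,200*600//700+29),interpolation=cv2.INTER_CUBIC)
cv2.imwrite("pics/hold.png",np.vstack([a,b])[:600])
E
```

```text
10.1 [-0.10857735  1.0596078  -2.60480726] [ 0.62713707 -0.01450417  0.08567796] [ 0.62659534 -0.01453918  0.085     ]
```

View pics/hold.png

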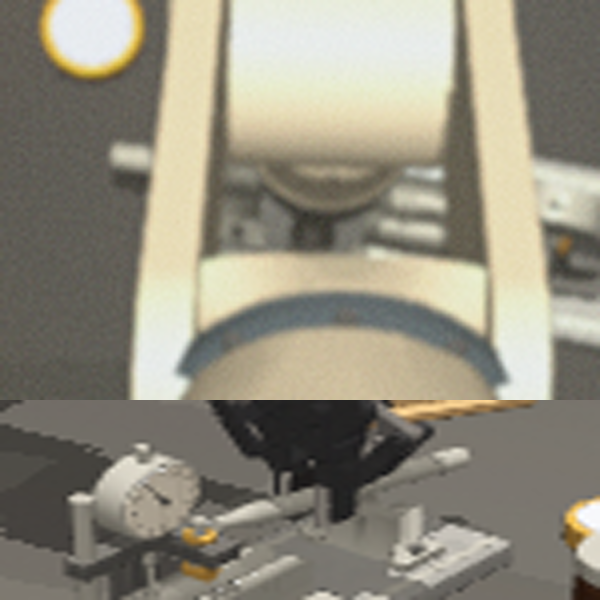

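Top view: tail at (228,188.7). Scene view: nose about (277,216) and tail about (321.7,198.8), with the shaft level above the Vs. Next I'll turn these into gauge coordinates.

```bash
python3 - <<'E'
from h import *
import pickle
cs=pickle.load(open("c1.pkl","rb"));T,S=cs["top"],cs["scene"]
for n,p in(("nose",(277.1,216.2)),("tail",(321.7,198.8))):
    o,d=ray(S,*p);nrm=G(0,1,0)-G(0,0,0)
    w=o+d*(nrm@(G(0,0,0)-o)/(nrm@d)); print(n,(G(1,0,0)-G(0,0,0))@(w-G(0,0,0)),w[2])
w=onz(T,228,188.7,.086)-G(0,0,0);print("tail top x,y",(G(1,0,0)-G(0,0,0))@w,(G(0,1,0)-G(0,0,0))@w)
c=axis=None
for q in(.022,-.188):print(proj(S,G(q,0,.087)),proj(T,G(q,0,.087)))
E
```

```text
nose 0.022065361837559715 0.0993574977627486
tail -0.19300576504948874 0.0526338958743473
tail top x,y -0.18124790015530692 -0.004458287333555071
[277.21347339 219.87385693] [313.4818682  202.58086688]
[321.04852507 189.95649887] [225.4981054  186.25854151]
```

The shaft has drooped tail-down in the grip, by about 0.2 rad. The short V will level it as I lower, so I'll go down slowly and watch the force.

```bash
python3 - <<'E'
from h import *
f0=np.mean([get_obs()["wrist_force"] for _ in range(5)],axis=0)
for i,z in enumerate(np.arange(.083,.0575,-.0015)):
    bot.servo_line(G(-.058,0,z),velocity=.03)
    s=get_obs();d=s["wrist_force"]-f0
    print(round(z,4),np.round(s["position"][2],4),np.round(d,1),np.round(s["ft_torque"],2))
    if np.linalg.norm(d)>9: break
print(s["time_s"])
import pickle
cs={n:vision.read_camera(n) for n in("top","scene")};pickle.dump(cs,open("c2.pkl","wb"))
cv2.imwrite("pics/low.png",cv2.resize(cs["scene"]["frame"][185:245,240:345,::-1],(700,400),interpolation=cv2.INTER_CUBIC))
E
```

```text
0.083 0.0832 [-0.1  3.7 -1.5] [ 0.38 -0.07  0.04]
0.0815 0.0815 [ 0.   2.3 -0.2] [ 0.27 -0.11  0.06]
0.08 0.0799 [-0.1  2.7  0.6] [ 0.39 -0.12  0.05]
0.0785 0.0784 [0.2 4.  1. ] [ 0.4  -0.17  0.03]
0.077 0.0769 [0.2 4.4 0. ] [ 0.47 -0.15  0.  ]
0.0755 0.0754 [0.6 3.8 1.4] [ 0.48 -0.1  -0.03]
0.074 0.0739 [0.5 4.6 0. ] [ 0.43 -0.16  0.05]
0.0725 0.0726 [2.1 5.2 0.8] [ 0.6  -0.41 -0.06]
0.071 0.0712 [3.  4.5 0.3] [ 0.66 -0.61 -0.12]
0.0695 0.0697 [3.  2.3 0. ] [ 0.59 -0.79 -0.14]
0.068 0.0683 [4.4 1.3 3. ] [ 0.41 -0.89 -0.21]
0.0665 0.0667 [ 5.4 -1.4  4.6] [-0.   -0.87 -0.28]
0.065 0.065 [ 4.8 -1.8  4.1] [-0.19 -0.81 -0.29]
0.0635 0.0634 [ 4.8 -1.5  4.7] [-0.16 -0.87 -0.3 ]
0.062 0.0619 [ 4.7 -1.6  5. ] [-0.17 -0.8  -0.29]
0.0605 0.0604 [ 4.9 -1.7  5. ] [-0.23 -0.82 -0.27]
0.059 0.059 [ 4.6 -1.6  5.2] [-0.22 -0.91 -0.28]
14.45
```

View pics/low.png

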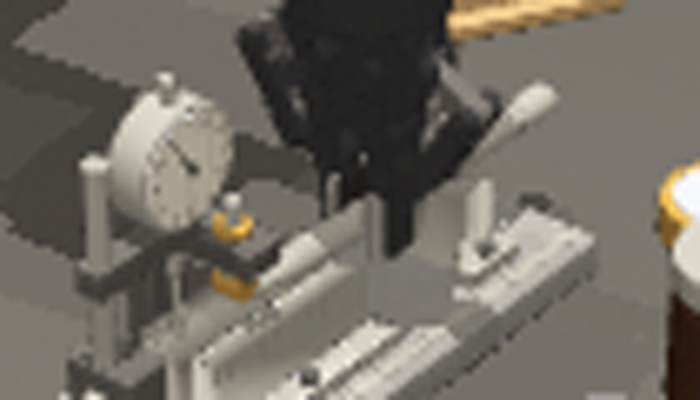

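In the picture the tail is at about (545,95), pixel (321.7,199). The nose side is near (290,265), in the long V's mouth. Next I'll work out the pose.

```bash
python3 - <<'E'
from h import *
import pickle
cs=pickle.load(open("c2.pkl","rb"));T,S=cs["top"],cs["scene"]
q=lambda x,z:np.round((proj(S,G(x,0,z))-[240,185])/.15+3,0)
for z in(.06,.068,.08):print(z,[q(x,z) for x in(-.19,-.114,-.09,-.025,.01,.022,.032)],proj(T,G(-.188,0,z)))
a=cv2.resize(T["frame"][165:215,215:315,::-1],(800,400),interpolation=cv2.INTER_CUBIC)
cv2.imwrite("pics/low_t.png",a)
E
```

```text
0.06 [array([544.,  84.]), array([446., 153.]), array([414., 176.]), array([322., 240.]), array([271., 276.]), array([253., 288.]), array([237., 299.])] [226.71570811 188.28441365]
0.068 [array([545.,  70.]), array([446., 138.]), array([414., 160.]), array([322., 224.]), array([270., 260.]), array([252., 273.]), array([237., 283.])] [226.36177011 187.69552442]
0.08 [array([545.,  47.]), array([447., 115.]), array([414., 138.]), array([322., 201.]), array([270., 237.]), array([251., 249.]), array([236., 260.])] [225.82015009 186.79436602]
```

View pics/low_t.png

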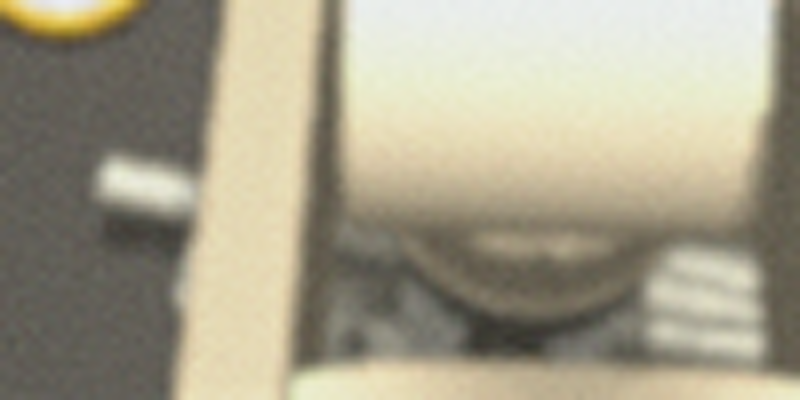

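The tail and body projections match an axis height of 60 mm, so the shaft is level in both Vs. I'll relieve the side force, then release.

```bash
python3 - <<'E'
from h import *
p=get_obs()["position"]
for y in(.0007,.0014,.0021,.0028):
    bot.servo_line(G(-.058,y,.059),velocity=.02)
    s=get_obs();F=s["wrist_force"];print(y,np.round(F,1),np.round(s["position"],4))
    if F[0]<1: break
hand.move_gripper(.05,35); bot.dwell(.2)
s=get_obs();print(s["time_s"],s["wrist_force"],s["gripper_width"])
bot.servo_line([*s["position"][:2],.16],velocity=.15)
bot.reach(G(-.26,.0,.16),down(GY+np.pi))
hand.move_gripper(0.0,35)
s=get_obs();print(s["time_s"],s["wrist_force"],s["gripper_width"])
import pickle
cs={n:vision.read_camera(n) for n in("top","scene")};pickle.dump(cs,open("c3.pkl","wb"))
a=cv2.resize(cs["top"]["frame"][155:235,210:370,::-1],(600,300),interpolation=cv2.INTER_CUBIC)
b=cv2.resize(cs["scene"]["frame"][190:245,235:345,::-1],(600,300),interpolation=cv2.INTER_CUBIC)
cv2.imwrite("pics/laid.png",np.vstack([a,b]))
E
```

```text
0.0007 [ 4.2 -1.8  2.5] [ 0.6273 -0.0148  0.0589]
0.0014 [ 3.1 -2.   1.2] [ 0.6276 -0.0148  0.0588]
0.0021 [ 1.6 -1.3  1.4] [ 0.6279 -0.0149  0.0587]
0.0028 [-2.1 -0.3  1.5] [ 0.6284 -0.015   0.0587]
16.1833 [ 0.46997531 -0.21918133  0.39048526] 0.050339635718424675
18.3667 [ 0.29746562  0.2985781  -0.13459309] -0.0001842976919609853
```

View pics/laid.png

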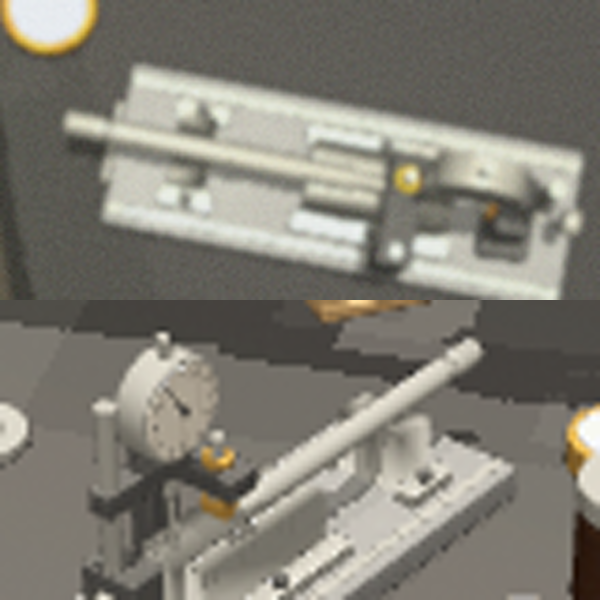

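The shaft lies along the groove: tail at top (67,122) and scene (470,352), nose just short of the brass shoe. I'll check that it is level using the fitted centreline in both views.

```bash
python3 - <<'E'
from h import *
import pickle
cs=pickle.load(open("c3.pkl","rb"));T,S=cs["top"],cs["scene"]
ex=G(1,0,0)-G(0,0,0);ey=G(0,1,0)-G(0,0,0)
fr=lambda w:np.round([ex@(w-G(0,0,0)),ey@(w-G(0,0,0)),w[2]],4)
# hand-read centreline points: tail end and near bridge
t1,t2=[(210+x/3.75-.5+.0,155+y/3.75-.5) for x,y in((66,122),(382,183))]
s1,s2=[(235+x/5.4545-.5,190+(y-300)/5.4545-.5) for x,y in((474,351),(246,496))]
print("tail",fr(tri(T,t1,S,s1)[0]),tri(T,t1,S,s1)[1])
# plane through top line, intersect scene rays
o,d1=ray(T,*t1);_,d2=ray(T,*t2);n=np.cross(d1,d2)
for s in(s1,((s1[0]+s2[0])/2,(s1[1]+s2[1])/2),s2):
    a,b=ray(S,*s);print(fr(a+b*(n@(o-a))/(n@b)))
for t in (t1,t2):print("z60",fr(onz(T,*t,.06)))
E
```

```text
tail [-0.1878  0.0033  0.0564] 0.001279632279013781
[-0.1862  0.0036  0.0571]
[-0.0817  0.0023  0.0607]
[0.0135 0.0011 0.064 ]
z60 [-0.1877  0.0032  0.06  ]
z60 [0.0193 0.0016 0.06  ]
```

Apparent height is 57–64 mm, within the camera bias, and the lateral offset is about +3 mm at the tail. Now I'll push on the tail under force watch.

```bash
cat > push.py <<'E'
from h import *
import pickle
ex=G(1,0,0)-G(0,0,0);Y=.003;Z=.060
bot.servo_line(G(-.23,Y,.10),velocity=.15);bot.servo_line(G(-.23,Y,Z),velocity=.08);bot.dwell(.3)
F0=[]
for _ in range(8): bot.dwell(.02);F0.append(get_obs()["wrist_force"])
F0=np.mean(F0,0)
def f():
    v=[]
    for _ in range(3): bot.dwell(.01);v.append(-(get_obs()["wrist_force"]-F0)@ex)
    return np.mean(v)
x=-.23;hist=[];drag=0;t0=get_obs()["time_s"];print("t0",t0)
while x<-.10 and get_obs()["time_s"]<t0+28:
    nose=x+.011+.21
    st=.0015 if nose<.05 else .0005
    x+=st;bot.servo_line(G(x,Y,Z),velocity=.012);q=f();hist.append((x,q))
    base=np.median([h[1] for h in hist[-9:-2]]) if len(hist)>9 else 0
    if nose>.05 and q>base+2.5 or q>12: break
for a in hist[::2][-45:]:print("%.4f %.1f"%a,end=" | ")
print();print("stop",hist[-3:],"base",base,get_obs()["time_s"],get_obs()["wrist_force"]-F0)
pickle.dump((x,F0,base),open("p.pkl","wb"))
E
python3 push.py
```

```text
t0 20.15
-0.2285 0.2 | -0.2255 0.4 | -0.2225 1.0 | -0.2195 -0.2 | -0.2165 -0.4 | -0.2135 0.2 | -0.2105 0.3 | -0.2075 0.3 | -0.2045 0.2 | -0.2015 0.4 | -0.1985 -0.0 | -0.1955 0.5 | -0.1925 -0.1 | -0.1895 0.0 | -0.1865 0.1 | -0.1835 0.5 | -0.1805 0.2 | -0.1775 0.2 | -0.1745 -0.3 | -0.1715 1.7 | -0.1695 4.7 | 
stop [(-0.17149999999999996, np.float64(1.7270736893699905)), (-0.16999999999999996, np.float64(2.8561283097658134)), (-0.16949999999999996, np.float64(4.747109819366945))] base 0.2655201303216577 32.425 [-0.34687633  4.52597675  0.50499149]
```

The rise at nose ≈ 50 mm is the cone meeting the shoe, as expected. I'll continue in finer steps.

```bash
cat > push2.py <<'E'
from h import *
import pickle
x,F0,_=pickle.load(open("p.pkl","rb"));ex=G(1,0,0)-G(0,0,0);Y=.003;Z=.060
def f(n=2):
    v=[]
    for _ in range(n): bot.dwell(.01);v.append(-(get_obs()["wrist_force"]-F0)@ex)
    return np.mean(v)
hist=[];t0=get_obs()["time_s"];why="end"
while get_obs()["time_s"]<t0+14 and x<-.12:
    x+=.0004;bot.servo_line(G(x,Y,Z),velocity=.012);q=f();hist.append((x,q))
    h=[a[1] for a in hist]
    if q>11: why="hard";break
    if len(h)>14 and min(h[-2:])>max(np.median(h[-14:-3]),3)+2.5 : why="rise";break
for a in hist:print("%.4f %.1f"%a,end=" | ")
s=get_obs();print(why,s["time_s"],s["wrist_force"]-F0,s["position"])
pickle.dump((x,F0,0),open("p.pkl","wb"))
E
python3 push2.py
```

```text
-0.1691 4.9 | -0.1687 4.9 | -0.1683 4.6 | -0.1679 5.2 | -0.1675 4.7 | -0.1671 4.4 | -0.1667 4.5 | -0.1663 4.8 | -0.1659 5.6 | -0.1655 5.2 | -0.1651 4.9 | -0.1647 5.3 | -0.1643 5.4 | -0.1639 5.4 | -0.1635 5.9 | -0.1631 5.6 | -0.1627 5.3 | -0.1623 5.1 | -0.1619 5.0 | -0.1615 5.0 | -0.1611 4.7 | -0.1607 5.0 | -0.1603 4.7 | -0.1599 5.2 | -0.1595 5.7 | -0.1591 4.1 | -0.1587 5.2 | -0.1583 4.4 | -0.1579 5.0 | -0.1575 4.0 | -0.1571 4.1 | -0.1567 5.3 | -0.1563 4.9 | -0.1559 5.4 | -0.1555 4.3 | -0.1551 4.6 | -0.1547 4.6 | -0.1543 5.2 | -0.1539 4.9 | -0.1535 4.9 | -0.1531 4.8 | -0.1527 4.7 | -0.1523 4.9 | -0.1519 4.7 | -0.1515 4.5 | -0.1511 4.4 | -0.1507 5.2 | -0.1503 5.1 | -0.1499 4.8 | -0.1495 5.1 | -0.1491 4.8 | -0.1487 4.7 | -0.1483 4.7 | end 46.5583 [-1.34264243  4.9214083   2.01074939] [0.64570333 0.07372728 0.05997802]
```

```bash
cat > push3.py <<'E'
from h import *
import pickle
x,F0,_=pickle.load(open("p.pkl","rb"));ex=G(1,0,0)-G(0,0,0);Y=.003;Z=.060
def f(n=1):
    v=[]
    for _ in range(n): bot.dwell(.01);v.append(-(get_obs()["wrist_force"]-F0)@ex)
    return np.mean(v)
h=[];why="end"
while get_obs()["time_s"]<60 and x<-.105:
    x+=.0008;bot.servo_line(G(x,Y,Z),velocity=.02);q=f();h.append(q)
    if q>6.8: q=f(3)
    if q>6.8: why="rise";break
print(np.round(h,1),x,why,get_obs()["time_s"])
if why=="rise":
    while q<10 and get_obs()["time_s"]<64:
        x+=.0003;bot.servo_line(G(x,Y,Z),velocity=.02);q=f(3);print("%.4f %.1f"%(x,q))
    for _ in range(5): bot.dwell(.1);print(round(f(),1),end=" ")
    s=get_obs();print(s["time_s"],s["position"])
pickle.dump((x,F0,0),open("p.pkl","wb"))
E
python3 push3.py
```

```text
[3.9 3.6 3.4 3.6 3.6 3.5 3.  4.2 5.2 8.8] -0.1402999999999994 rise 49.1667
-0.1400 10.3
10.3 11.1 8.9 8.8 10.3 49.9833 [0.64452931 0.06669178 0.06008069]
```

The force rose steeply from 3.5 to 10 N at nose ≈ 81 mm, which is the stop with about 6 N on the screw, and it was held 0.7 s. Now I'll back off and check.

```bash
python3 - <<'E'
from h import *
import pickle
x,F0,_=pickle.load(open("p.pkl","rb"))
bot.dwell(.3)
bot.servo_line(G(x-.006,.003,.060),velocity=.01)
bot.servo_line(G(x-.07,.003,.060),velocity=.1)
bot.servo_line(G(x-.07,.003,.18),velocity=.15)
s=get_obs();print(s["time_s"],s["wrist_force"])
cs={n:vision.read_camera(n) for n in("top","scene")}
a=cv2.resize(cs["top"]["frame"][155:235,210:370,::-1],(600,300),interpolation=cv2.INTER_CUBIC)
b=cv2.resize(cs["scene"]["frame"][190:245,235:345,::-1],(600,300),interpolation=cv2.INTER_CUBIC)
cv2.imwrite("pics/done.png",np.vstack([a,b]))
E
```

```text
52.775 [-0.26383813 -0.50972929  0.17983329]
```

View pics/done.png

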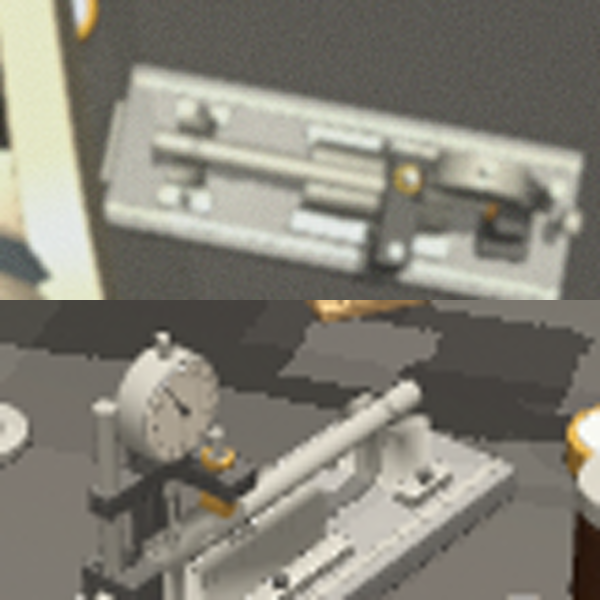

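The picture shows the shaft level in both Vs under the shoe, tail at top (155,142) just behind the short V, and the arm clear. I'm handing in.

```bash
python3 -c "
from h import *
print(hand_in())"
```

```text
the job is handed in; nothing more can be done
None
```

The shaft is in both V-supports, pushed up against the stop screw with about 6 N (estimated from the wrist force) for about 1 s and left there with the arm clear; the job is handed in, and no verdict came back.

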